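Lock the clamp bar of a gasket check stand with its bayonet pin

TASK

Close the clamp on the sloping gasket check stand: swing the bar across the gasket until the hole in the bar lines up with the hole in the stand, take the pin with the cross-bar out of the wooden rack and push it through both holes. Press it down against the spring, turn it a quarter turn clockwise (seen from its handle) so that its cross-bar goes under the two hooked ears, let it spring up into their notches and let go. Leave the round-headed pin, the calliper and the flange where they are.

Things in the scene. Friction and masses are not known exactly. Their poses are not given: they have to be found in the camera images.
- deck_hole (a point): Centre of the 19 mm through hole in the stand's sloping aluminium deck (230 x 170 x 16 mm, tilted 30 degrees), on the deck's upper surface; it does not move in a run. Its axes are the deck's: z square out of the deck (30 degrees from vertical), y up the slope, x level.
- spring_cup (a joint): Travel (m) of the spring cup hidden under the deck hole, on its axis: 0 free, its top 22 mm below the deck surface; 0.024 fully down. It pushes the pin's tip back up with 0.45 N per mm.
- clamp_bar (a joint): Angle (rad) of the flat steel bar (9 mm thick, top 12 mm above the deck), which turns in the deck's plane about a pivot 125 mm from deck_hole along deck -x. 0: it lies along deck +x, its hole exactly over deck_hole; positive: swung up the slope. No stop there (range -0.5 to 1.2); friction keeps it where it is left; 1 to 3 N at the knob moves it.
- bar_hole (a point): Centre of the 19 mm hole in the bar, on the bar's top face, 125 mm from the pivot; axes: x along the bar away from the pivot, z square out of the deck. The pin goes in with its cross-bar along the bar's x, and is locked with the cross-bar along the bar's y after a quarter turn clockwise seen from the handle. Pushed in but not pressed, the cross-bar rests about 22 mm above the bar's top.
- ear_roof (a point): On the hole's axis, 22 mm above the bar's top, level with the underside of the roofs of two hooked ears on the bar's -y and +y side (28 mm tall, reaching in to 13 mm from the axis). The cross-bar's centre line must be 5 to 11 mm above the bar's top to turn in under their lips; the turn ends at a stop. Released, it springs up to 17 mm, into the notch.
- bar_knob (a point): Centre of the black round knob on the bar (22 mm diameter, 30 mm tall, standing square to the bar on its top), 175 mm from the pivot, 27 mm above the deck surface. Same axes as bar_hole.
- pin_grip (a point): Centre of the flat black paddle handle of the pin to use (136 mm long). Paddle 36 mm wide along x, 14 thick along y, 48 tall along z; z points from tip to handle. The steel cross-bar (10 mm diameter, 52 long, along x) lies 52 mm below, the tip 112 mm below. Starts upright in one of two holes, 100 mm apart, of a plywood rack (170 x 70 x 50 mm), 42 mm deep.
- pin_tip (a point): Middle of the tip of that pin, same axes. The shaft is 16 mm in diameter, the nose tapered from 7 to 16 mm over 10 mm; the cross-bar's centre line is 60 mm above the tip.
- plain_pin_head (a point): Centre of the round black head (32 mm diameter, 26 mm tall) of the other, plain pin without cross-bar, 111 mm long; to be left in the rack.
- flange_mid (a point): Centre of a loose dark steel flange ring, 110 mm diameter, 14 mm thick, on the table; to be left alone.
- calliper_mid (a point): Middle of the body of a loose calliper, 200 mm long, lying on the table; to be left alone.
Not all that is in view belongs to the job. Leave any red or turquoise look-alike of the part that bears pin_grip alone.

How it is judged:
On the way, in this order (a step that is already met when the one before it is completed fails the run):
1. the bar's hole is lined up with the deck's hole (bar within 0.05 rad) (value of joint clamp_bar between -0.05 and 0.05 rad), for 0.2 s.
2. the pin is through the bar and in the deck's hole (tip at least 12 mm below the deck surface) (x of pin_tip in the frame of deck_hole between -0.006 and 0.006 m and y of pin_tip in the frame of deck_hole between -0.006 and 0.006 m and z of pin_tip in the frame of deck_hole below -0.012 m), for 0.1 s.
3. the pin is pressed down against the spring (tip at least 35.5 mm below the deck surface) (x of pin_tip in the frame of deck_hole between -0.006 and 0.006 m and y of pin_tip in the frame of deck_hole between -0.006 and 0.006 m and z of pin_tip in the frame of deck_hole below -0.0355 m), for 0.05 s.
At the end, for the whole second after the job is handed in: The bar is within 0.035 rad of lined up; the pin stands through both holes (tip within 6 mm of the hole's axis), its cross-bar turned within 0.25 rad of square across the bar, under both ears, and sprung up into the notches (tip 28 to 34.5 mm below the deck surface) (value of joint clamp_bar between -0.035 and 0.035 rad and x of pin_tip in the frame of deck_hole between -0.006 and 0.006 m and y of pin_tip in the frame of deck_hole between -0.006 and 0.006 m and z of pin_tip in the frame of deck_hole between -0.0345 and -0.028 m and angle between the x axis of pin_tip and the y axis of bar_hole, either way round below 0.25 rad); the robot touches nothing.
It fails at once if the round-headed pin, the flange or the calliper is moved more than 30 mm (distance of any of plain_pin_head, flange_mid, calliper_mid from where it was at the start of the episode above 0.03 m).
It also fails if it takes over 64 s, if anything falls off the work surface, if the arm or the gripper's body presses on something with over 40 N, if the wrist force passes 120 N, or if a joint passes its speed limit or range.

ROBOT

A 6-joint arm with a two-finger parallel gripper is mounted at the origin on the work surface. World frame = base frame: x ahead of the robot, y to its left, z up, the work surface at z = 0. Lengths are in m, angles in rad, forces in N, time in s.
With the tool pointing down it reaches from about 0.375 to 0.9 m from the base axis. Payload 3.1 kg.
Tool frame: the origin (TCP) lies at the very end of the fingers, on their centre line; the grasp point (between the pads) lies 19 mm behind it (manip.hold_point_z is the distance from the TCP to the grasp point, in m); y points along the fingers, z is the direction in which the jaws open and shut, and the axes are right-handed (so a half turn about y gives the same grasp; the last joint's range is limited). The gripper opens to 85 mm and grips with 20 to 120 N. Pads are 22 mm wide; open, the fingers measure 114 mm over their backs; the gripper's body (76 mm by 85 mm) begins 54 mm behind the grasp point. The pads swing forward as they close: fully open they stand 13 mm farther back than shut.
Start: joints at [-1.44, 0.527, 1.433, -0, 1.181, -0.178], TCP at [0.191, -0.595, 0.231] pointing down, gripper open.
Joint ranges: [-3.08, 3.08], [-0.75, 2.2], [0.22, 2.44], [-1.43, 4.57], [0, 2.65], [-2.85, 2.85]. Speed limits (rad/s): [2.79, 2.79, 3.14, 3.14, 3.14, 3.14].

INTERFACE

Orientations are given as a unit quaternion [x, y, z, w].
In Python, from station import manip, eyes, workorder gives the robot as it stands. The module is installed in compiled form; this text tells all that it offers.
- The arm moves only by the shell command python3 -m jog 'ROWS' [OPENING] [FORCE]. ROWS is JSON, a list of rows, each a list of 2 entries, a list of its own where there are three numbers: the shift along the tool's x, y, z in cm, then the turn about the tool's y in rad. A call has 1 to 20 rows; each row is the pose to reach, as a shift and turn from the pose commanded when the call began, along the tool's axes at that moment; what a row does not reach only later rows make up. A row lasts 1/12 s, in which the tool goes at most 41.7 mm and 7.16 degrees, less where a joint would pass 70% of its speed; a pose out of reach is approached as far as the arm can. A call with a gripper value outside its range is refused whole. OPENING is the finger opening in cm, from 0 to 8.54, set as the call begins (- or left out, the last holds). The fingers move at their own pace and stop on an object; FORCE is the grip in N (left out, the last holds). Time passes only in rows, so rows that repeat a pose let the fingers close. It gives the time, the measured TCP pose, the force and the opening at its end, in the units of the state.
- manip.sense(): the state, without advancing time (a new reading comes with each control period).
- eyes.snapshot(name): name is "side" or "top"; returns a dict with "frame" (400x640x3 uint8, red, green, blue), "vfov" (degrees; the focal length in pixels is half the picture's height over the tangent of half this angle, whatever the lens; pixels are square), "cx", "cy" (the principal point, pixels), "rvec" (rotation vector, rad) and "tvec" (3), from world to camera coordinates, as OpenCV has them. Camera axes: x right, y down, z forward; pixel columns grow to the right and rows downward; lengths in m; the calibration is good to about 2 mm. A picture is of the moment at which its call begins. There is no depth.
- workorder.sign_off(): hands the job in, once; it reports no verdict.
The state is a dict: "t": time; "q": joint angles; "qd": joint speeds; "tau": joint torques, N m; "tcp_pos": TCP position; "tool_rot": TCP orientation; "force": force on the tool from outside, world axes, zero at the start; "ft_torque": the same for the moment, N m; "finger_gap": opening from 0.0 (shut) to 1.0 (fully open).
Only numpy, scipy, OpenCV 4.12 (cv2) and the standard library are available. Lean on these libraries where they do the work, as an engineer would, in place of code of your own. Each camera call takes 0.05 s, during which the arm holds its last target. There are 200 camera calls.

## Working session

There is one attempt and no reset: what is moved stays moved. The work goes in short steps, Python scripts to look and compute and a shell command to move; the robot and the scene stay as the last step left them, time stands still between calls to the robot, and variables do not carry over. Pictures are saved under pics/ and viewed, about 8 in all and at most 12, crops included, and the job is handed in when it is done.

```bash
mkdir -p pics; cat > h.py <<'E'
import numpy as np,cv2
from scipy.spatial.transform import Rotation as R
from station import manip,eyes,workorder
def snap(n,f=None):
    s=eyes.snapshot(n)
    if f: cv2.imwrite('pics/'+f,s['frame'][:,:,::-1])
    return s
def KP(s):
    fl=200/np.tan(np.radians(s['vfov'])/2)
    return np.array([[fl,0,s['cx']],[0,fl,s['cy']],[0,0,1]]),R.from_rotvec(np.ravel(s['rvec'])).as_matrix(),np.ravel(s['tvec'])
def ray(s,px):
    K,r,t=KP(s);d=r.T@np.linalg.inv(K)@[px[0],px[1],1];return -r.T@t,d/np.linalg.norm(d)
def plane(s,px,z=None,n=(0,0,1),p0=None):
    o,d=ray(s,px);n=np.array(n);p0=np.array([0,0,z]) if p0 is None else p0
    return o+d*(n@(p0-o))/(n@d)
def tri(s1,p1,s2,p2):
    o1,d1=ray(s1,p1);o2,d2=ray(s2,p2)
    a=np.linalg.lstsq(np.c_[d1,-d2],o2-o1,rcond=None)[0]
    A,B=o1+a[0]*d1,o2+a[1]*d2;return (A+B)/2,np.linalg.norm(A-B)
def proj(s,p):
    K,r,t=KP(s);c=K@(r@np.array(p)+t);return c[:2]/c[2]
E
python3 - <<'E'
from h import *
np.set_printoptions(precision=4,suppress=True)
for n in('side','top'):
    s=snap(n,n+'0.png');K,r,t=KP(s);print(n,s['vfov'],s['cx'],s['cy'],'cam',-r.T@t,'fwd',r[2],list(s))
st=manip.sense();print(st,manip.hold_point_z,R.from_quat(st['tool_rot']).as_matrix())
E
```

```text
side 42.50652770489482 311.1332230891333 199.30564514160906 cam [0.3248 0.7171 0.7549] fwd [ 0.2685 -0.773  -0.5748] ['frame', 'vfov', 'cx', 'cy', 'rvec', 'tvec']
top 53.34931871285999 323.25721774417894 192.38299146845026 cam [ 0.4201 -0.1339  1.159 ] fwd [ 0.1674 -0.02   -0.9857] ['frame', 'vfov', 'cx', 'cy', 'rvec', 'tvec']
{'t': 0.1, 'q': array([-1.4395,  0.5284,  1.4338,  0.    ,  1.1814, -0.1785]), 'qd': array([ 0.0004, -0.0005, -0.0006, -0.0004,  0.0008,  0.0008]), 'tau': array([ -0.0005, -44.3305, -17.8586,  -0.0002,   0.0039,  -0.    ]), 'tcp_pos': array([ 0.1905, -0.5946,  0.2304]), 'tool_rot': array([-0.109 ,  0.6993, -0.6979,  0.1091]), 'force': array([ 0.4455,  0.4961, -0.3615]), 'ft_torque': array([-0.0083, -0.0014,  0.0009]), 'finger_gap': 0.9993384256255267} 0.0187 [[-0.9524 -0.0003  0.3048]
 [-0.3048  0.002  -0.9524]
 [-0.0004 -1.     -0.002 ]]
```

View pics/side0.png

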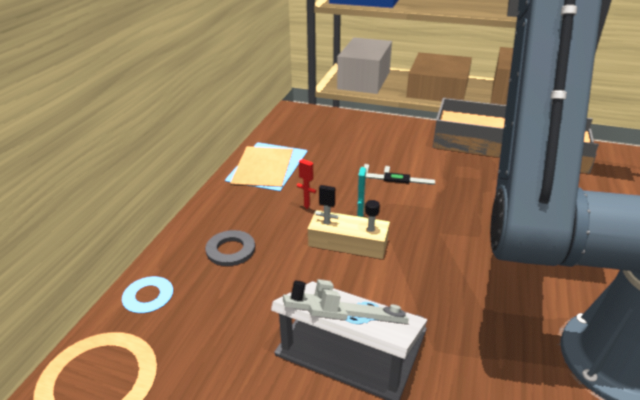

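View pics/top0.png

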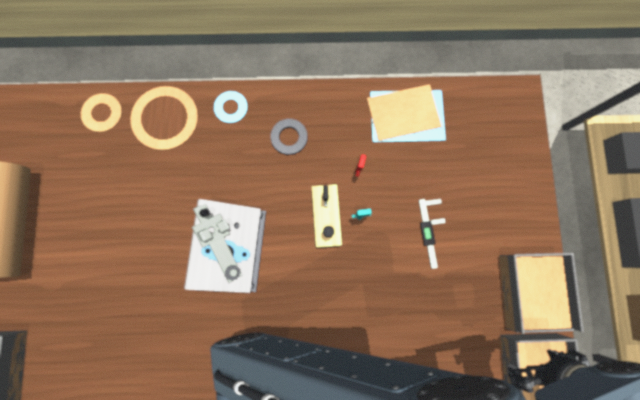

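```bash
python3 - <<'E'
import cv2,numpy as np
t=cv2.imread('pics/top0.png');s=cv2.imread('pics/side0.png')
def c(im,x,y,w,h,k):
    o=cv2.resize(im[y:y+h,x:x+w],None,fx=k,fy=k,interpolation=cv2.INTER_CUBIC)
    for i in range(0,w,10): cv2.line(o,(i*k,0),(i*k,6 if (x+i)%50 else 16),(0,0,255),1)
    for i in range(0,h,10): cv2.line(o,(0,i*k),(6 if (y+i)%50 else 16,i*k),(0,0,255),1)
    return o
a=np.hstack([c(t,180,195,100,100,4),c(s,270,270,100,100,4)])
a=np.hstack([c(t,180,200,90,100,4),c(s,270,275,110,100,4)])
b=np.hstack([c(t,300,170,90,50,4),c(s,290,180,110,50,4)])
cv2.imwrite('pics/m1.png',np.vstack([a,b]))
E
```

```text
(no output)
```

View pics/m1.png

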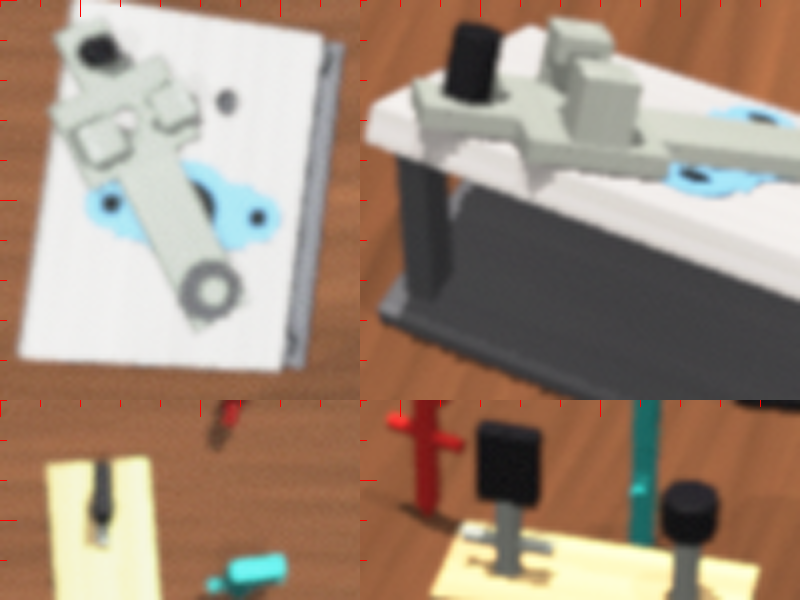

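```bash
python3 - <<'E'
import cv2,numpy as np
t=cv2.imread('pics/top0.png');s=cv2.imread('pics/side0.png')
def c(im,x,y,w,h,k):
    o=cv2.resize(im[y:y+h,x:x+w],None,fx=k,fy=k,interpolation=cv2.INTER_CUBIC)
    for i in range(0,w,10): cv2.line(o,(i*k,0),(i*k,6 if (x+i)%50 else 16),(0,0,255),1)
    for i in range(0,h,10): cv2.line(o,(0,i*k),(6 if (y+i)%50 else 16,i*k),(0,0,255),1)
    return o
a=np.hstack([c(t,300,170,50,80,6),c(s,300,170,80,80,6)[:480]])
a=np.hstack([c(t,300,170,60,85,6),c(s,355,290,73,85,6)])
cv2.imwrite('pics/m2.png',a)
for n,im,x,y,w,h in(('top',t,170,185,110,120),('side',s,265,270,170,130)):
    m=(im[y:y+h,x:x+w].min(2)>185).astype('u1')*255 if 0 else np.uint8(im[y:y+h,x:x+w].min(2)>160)*255
    k=max(cv2.findContours(m,cv2.RETR_EXTERNAL,cv2.CHAIN_APPROX_NONE)[0],key=cv2.contourArea)
    hu=cv2.convexHull(k);print(n,cv2.contourArea(k),(cv2.approxPolyDP(hu,2.5,True)[:,0]+[x,y]).tolist())
# dark handle blobs
for n,im in(('top',t),('side',s)):
    m=np.uint8(im.max(2)<60)*255
    N,l,st,ce=cv2.connectedComponentsWithStats(m)
    for i in range(1,N):
        if 15<st[i,4]<700: print(n,st[i].tolist(),ce[i].round(1).tolist())
E
```

```text
top 5584.5 [[199, 199], [260, 210], [248, 292], [185, 288], [194, 209]]
side 2540.5 [[290, 313], [297, 309], [409, 313], [426, 320], [401, 357], [291, 317]]
top [563, 84, 77, 46, 474] [604.3, 105.7]
top [606, 137, 34, 35, 300] [617.0, 157.3]
top [615, 201, 24, 65, 539] [626.0, 232.8]
top [201, 210, 7, 6, 30] [204.3, 212.5]
top [568, 276, 5, 13, 26] [570.5, 282.2]
top [570, 289, 4, 10, 21] [571.8, 293.1]
top [571, 300, 6, 15, 37] [573.4, 307.2]
top [573, 316, 5, 11, 27] [575.2, 321.7]
top [218, 333, 45, 11, 188] [241.5, 337.2]
top [0, 334, 15, 66, 532] [5.1, 366.0]
top [240, 335, 75, 23, 683] [279.2, 346.8]
top [511, 349, 5, 15, 24] [512.9, 355.6]
top [587, 355, 53, 20, 565] [612.6, 365.8]
top [215, 370, 21, 16, 143] [224.3, 378.2]
top [240, 386, 24, 14, 180] [251.6, 392.1]
side [308, 0, 8, 103, 534] [311.2, 49.9]
side [565, 0, 10, 4, 30] [568.9, 1.1]
side [599, 0, 11, 34, 130] [603.4, 12.1]
side [335, 16, 4, 40, 154] [336.5, 34.8]
side [334, 101, 5, 5, 21] [336.0, 102.6]
side [384, 174, 25, 9, 129] [396.7, 178.9]
side [320, 186, 15, 21, 276] [326.9, 195.8]
side [365, 201, 14, 16, 178] [371.8, 208.1]
side [218, 238, 22, 8, 37] [227.1, 240.4]
side [216, 252, 37, 13, 54] [236.1, 260.9]
side [292, 281, 13, 19, 187] [297.7, 290.4]
side [281, 316, 12, 34, 310] [286.5, 332.2]
side [561, 337, 16, 39, 74] [565.7, 357.4]
side [389, 357, 14, 34, 300] [395.2, 373.1]
```

View pics/m2.png

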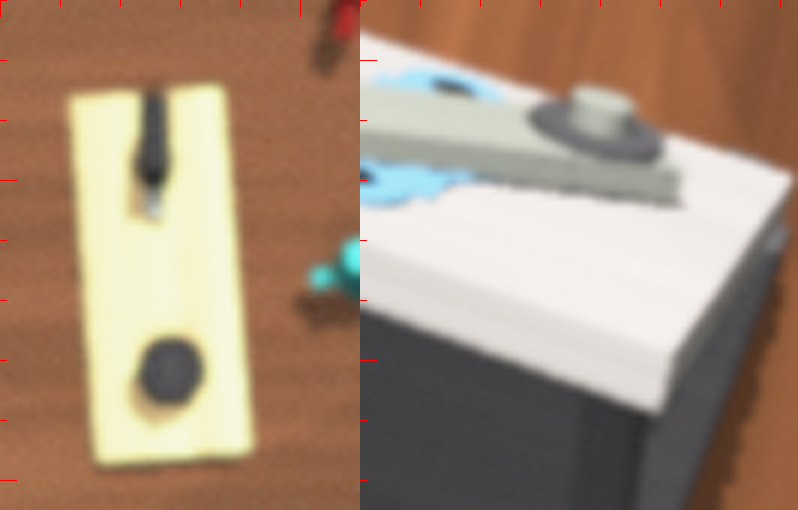

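```bash
cat > m.py <<'E'
from h import *
np.set_printoptions(precision=4,suppress=True)
T=snap('top');S=snap('side')
P={'A':((199.5,199.5),(272.5,301)),'B':((261,209),(312.5,281.2)),'C':((250,292.5),(427,319.7)),'D':((184.5,289),(406.3,349.2)),
'pivcap':((232.8,272.6),(395.7,305.8)),'knobtop':((204.2,211.8),(299.2,282)),'head':((328.4,231.7),(371.8,205))}
X={}
for k,(a,b) in P.items(): X[k],e=tri(T,a,S,b);print(k,X[k],e)
for a,b in('AB','BC','CD','DA'): print(a+b,np.linalg.norm(X[a]-X[b]),(X[b]-X[a])/np.linalg.norm(X[b]-X[a]))
print('deck centre',sum(X[k] for k in'ABCD')/4)
print('rack',[plane(T,p,.05) for p in((311.7,186.2),(337.3,184.2),(342.2,245),(316.2,247.5))])
E
python3 m.py
```

```text
A [0.5853 0.1692 0.1258] 0.001849093329954074
B [0.5668 0.0206 0.0395] 5.7564623557850347e-05
C [0.3382 0.0507 0.0389] 0.00047466213260280134
D [0.3577 0.2002 0.1272] 0.00032240154344873685
pivcap [0.3934 0.0867 0.0935] 0.000881265088251646
knobtop [0.5468 0.1463 0.1599] 0.0010961633097393367
head [ 0.4937 -0.1657  0.1124] 0.0016127594913150779
AB 0.17279953259926867 [-0.1069 -0.8597 -0.4995]
BC 0.23059785210256892 [-0.9915  0.1304 -0.0026]
CD 0.1747309656364656 [0.1115 0.8555 0.5056]
DA 0.2297304010940299 [ 0.9908 -0.135  -0.0062]
deck centre [0.462  0.1102 0.0828]
rack [array([ 0.627, -0.124,  0.05 ]), array([ 0.6311, -0.1968,  0.05  ]), array([ 0.4596, -0.2048,  0.05  ]), array([ 0.4546, -0.1328,  0.05  ])]
```

```bash
cat > g.py <<'E'
from h import *
np.set_printoptions(precision=4,suppress=True)
psi=-0.133;dc=np.array([.462,.1102,.0828])
dx=np.array([np.cos(psi),np.sin(psi),0]);dy=np.array([-np.sin(psi)*np.cos(np.pi/6),np.cos(psi)*np.cos(np.pi/6),.5]);dz=np.cross(dx,dy)
D=np.c_[dx,dy,dz]
E
python3 - <<'E'
from g import *
T=snap('top');S=snap('side')
h=plane(T,(236.75,225.25),n=dz,p0=dc);print('hole',h,'in deck',D.T@(h-dc))
pc=np.array([.3934,.0867,.0935]);kt=np.array([.5468,.1463,.1599])
for n,p in(('piv',pc),('knobtop',kt)): print(n,D.T@(p-h))
print('pivtop-ray at 20mm',D.T@(plane(T,(232.8,272.6),n=dz,p0=h+.022*dz)-h))
d=D.T@(kt-h)+[.125,0,0];print('bar ang',np.arctan2(d[1],d[0]),np.hypot(d[0],d[1]))
print('knob now',kt-dz*.015,'knob at 0',h+.05*dx+.027*dz)
a=plane(S,(316.8,215),.068);b=plane(S,(337,217),.068);print('xbar',a,b,np.linalg.norm(a-b),(a+b)/2,np.arctan2(*(a-b)[1::-1]))
print('paddle ctr side', plane(S,(326.9,195.8),n=(0,1,0),p0=np.array([.593,-.155,.12])))
print('tritop',tri(T,(325.3,190.5),S,(326.5,186.5)))
print('dz',dz,'dy',dy)
st=manip.sense();print(st['tcp_pos'])
E
```

```text
hole [0.5196 0.0822 0.0712] in deck [ 0.0608 -0.0233 -0.    ]
piv [-0.1257  0.0006  0.0255]
knobtop [0.0184 0.1025 0.0433]
pivtop-ray at 20mm [-0.1255 -0.0005  0.022 ]
bar ang 0.6206381727362009 0.17630728039396823
knob now [0.5478 0.1537 0.1469] knob at 0 [0.5674 0.0622 0.0946]
xbar [ 0.6142 -0.1528  0.068 ] [ 0.5693 -0.1592  0.068 ] 0.04538100925319876 [ 0.5917 -0.156   0.068 ] 0.1412813787894563
paddle ctr side [ 0.5915 -0.155   0.1232]
tritop (array([ 0.5957, -0.1601,  0.1436]), np.float64(0.003276232798919408))
dz [-0.0663 -0.4956  0.866 ] dy [0.1148 0.8584 0.5   ]
[ 0.1905 -0.595   0.231 ]
```

```bash
cat >> g.py <<'E'
H=np.array([.5196,.0822,.0712])
def rel(p,a=None):
    st=manip.sense();M=R.from_quat(st['tool_rot']).as_matrix();ac=np.arctan2(M[1,2],M[0,2])
    turn=0 if a is None else -((a-ac+np.pi)%(2*np.pi)-np.pi)
    print('t',round(st['t'],2),'tcp',st['tcp_pos'],'a',round(ac,3),'F',st['force'],'gap',round(st['finger_gap'],3),'q',st['q'],'\n  SHIFT cm',M.T@(np.array(p)-st['tcp_pos'])*100,'turn',round(turn,3))
E
python3 -c "
from g import *
rel([.548,.154,.25],-.133)"
```

```text
t 0.3 tcp [ 0.1905 -0.595   0.231 ] a -1.261 F [ 0.1445 -0.3503  0.6704] gap 1.002 q [-1.4395  0.5279  1.4331 -0.      1.1814 -0.1785] 
  SHIFT cm [-56.8809  -1.8507 -60.4341] turn -1.128
```

```bash
python3 -m jog '[[[-5,-1.8,-5.3],-0.12],[[-56.9,-1.8,-60.4],-1.128],[[-56.9,-1.8,-60.4],-1.128],[[-56.9,-1.8,-60.4],-1.128],[[-56.9,-1.8,-60.4],-1.128],[[-56.9,-1.8,-60.4],-1.128],[[-56.9,-1.8,-60.4],-1.128],[[-56.9,-1.8,-60.4],-1.128],[[-56.9,-1.8,-60.4],-1.128],[[-56.9,-1.8,-60.4],-1.128],[[-56.9,-1.8,-60.4],-1.128],[[-56.9,-1.8,-60.4],-1.128],[[-56.9,-1.8,-60.4],-1.128],[[-56.9,-1.8,-60.4],-1.128],[[-56.9,-1.8,-60.4],-1.128],[[-56.9,-1.8,-60.4],-1.128],[[-56.9,-1.8,-60.4],-1.128],[[-56.9,-1.8,-60.4],-1.128],[[-56.9,-1.8,-60.4],-1.128],[[-56.9,-1.8,-60.4],-1.128]]' 3.6 20
python3 -c "
from g import *
rel([.548,.154,.144],-.133)"
```

```text
t: 1.97
tcp_pos: [0.5489, 0.156, 0.2495]
tool_rot: [0.466, -0.532, 0.532, -0.466]
force: [1.0, -0.6, 0.4]
finger_gap: 0.42
t 1.97 tcp [0.5489 0.156  0.2495] a -0.132 F [ 0.9736 -0.6209  0.3806] gap 0.42 q [0.081  0.4329 1.5511 0.     1.1571 0.2133] 
  SHIFT cm [ 0.2069 10.5464 -0.0697] turn 0.001
```

```bash
python3 -m jog '[[[0.2,3,0],0],[[0.2,6,0],0],[[0.2,8,0],0],[[0.2,9.5,0],0],[[0.2,10.5,0],0],[[0.2,10.5,0],0]]' 
python3 -m jog '[[[0,0,0],0],[[0,0,0],0],[[0,0,0],0],[[0,0,0],0],[[0,0,0],0],[[0,0,0],0]]' 1.5 20
python3 -c "
from g import *
snap('side','s1.png');snap('top','t1.png')
a=cv2.imread('pics/s1.png')[250:380,250:440];b=cv2.imread('pics/t1.png')[170:300,170:290]
cv2.imwrite('pics/m3.png',cv2.resize(np.hstack([a,b]),None,fx=2.5,fy=2.5,interpolation=2))
P=H-.125*dx
for th in (.62,.4,.2,.1,0): print(th,end=' ');rel(P+.175*(np.cos(th)*dx+np.sin(th)*dy)+.027*dz+[0,0,-.003],-.133)"
```

```text
t: 2.47
tcp_pos: [0.5466, 0.1514, 0.1422]
tool_rot: [-0.467, 0.533, -0.531, 0.464]
force: [-0.2, -0.2, -0.2]
finger_gap: 0.42
t: 2.97
tcp_pos: [0.5484, 0.1515, 0.1448]
tool_rot: [0.465, -0.532, 0.532, -0.466]
force: [0.3, -0.4, -2.0]
finger_gap: 0.243
0.62 t 3.07 tcp [0.5484 0.1515 0.1448] a -0.133 F [ 0.118  -0.1357 -1.9642] gap 0.241 q [ 0.0732  0.5672  1.6566 -0.0001  0.9168  0.2063] 
  SHIFT cm [-0.2054  0.2394 -0.1928] turn -0.0
0.4 t 3.07 tcp [0.5484 0.1515 0.1448] a -0.133 F [ 0.118  -0.1357 -1.9642] gap 0.241 q [ 0.0732  0.5672  1.6566 -0.0001  0.9168  0.2063] 
  SHIFT cm [2.6989 1.9175 1.6813] turn -0.0
0.2 t 3.07 tcp [0.5484 0.1515 0.1448] a -0.133 F [ 0.118  -0.1357 -1.9642] gap 0.241 q [ 0.0732  0.5672  1.6566 -0.0001  0.9168  0.2063] 
  SHIFT cm [5.59   3.5871 2.7124] turn -0.0
0.1 t 3.07 tcp [0.5484 0.1515 0.1448] a -0.133 F [ 0.118  -0.1357 -1.9642] gap 0.241 q [ 0.0732  0.5672  1.6566 -0.0001  0.9168  0.2063] 
  SHIFT cm [7.088 4.452 2.973] turn -0.0
0 t 3.07 tcp [0.5484 0.1515 0.1448] a -0.133 F [ 0.118  -0.1357 -1.9642] gap 0.241 q [ 0.0732  0.5672  1.6566 -0.0001  0.9168  0.2063] 
  SHIFT cm [8.6011 5.3254 3.0596] turn -0.0
```

View pics/m3.png

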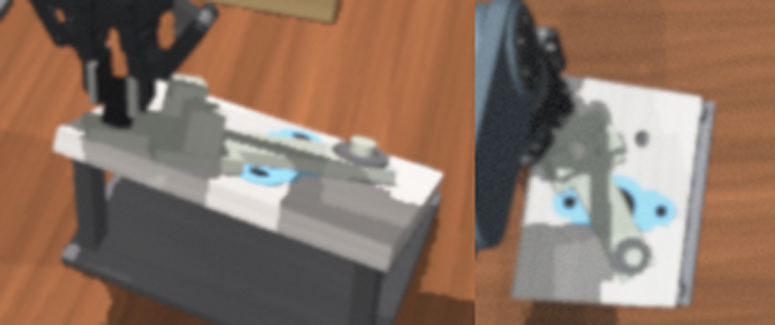

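```bash
python3 -m jog '[[[0.7,0.4,0.55],0],[[1.4,0.8,1.0],0],[[2.15,1.25,1.45],0],[[2.9,1.7,1.87],0],[[3.6,2.1,2.2],0],[[4.3,2.5,2.47],0],[[5.05,2.9,2.7],0],[[5.8,3.35,2.9],0],[[6.5,3.8,3.05],0],[[7.3,4.2,3.15],0],[[8.0,4.65,3.2],0],[[8.7,5.1,3.2],0],[[8.7,5.1,3.2],0],[[8.7,5.1,3.2],0],[[8.7,5.1,3.2],0]]'
python3 -c "
from g import *
rel(H+.05*dx+.027*dz+[0,0,-.003],-.133)"
```

```text
t: 4.32
tcp_pos: [0.5676, 0.0588, 0.0929]
tool_rot: [0.467, -0.532, 0.532, -0.465]
force: [-5.0, -4.2, 5.3]
finger_gap: 0.244
t 4.32 tcp [0.5676 0.0588 0.0929] a -0.133 F [-5.0071 -4.1657  5.3023] gap 0.244 q [-0.0913  0.6494  1.6829 -0.0036  0.811   0.0437] 
  SHIFT cm [-0.3386  0.1351 -0.0638] turn 0.0
```

Open, lift, then look at the bar.

```bash
python3 -m jog '[[[0,0,0],0],[[0,0,0],0],[[0,0,0],0],[[0,-3,0],0],[[0,-7,0],0],[[0,-11,0],0],[[0,-15,0],0],[[0,-17,0],0]]' 3.8 20
python3 -c "
from g import *
T=snap('top','t2.png');S=snap('side','s2.png')
a=cv2.imread('pics/s2.png')[250:380,260:420];b=cv2.imread('pics/t2.png')[180:310,180:280]
cv2.imwrite('pics/m4.png',cv2.resize(np.hstack([a,b]),None,fx=3,fy=3,interpolation=2))
print('barhole exp',proj(T,H+.012*dz),proj(S,H+.012*dz),'knobtop0 exp',proj(T,H+.05*dx+.042*dz),proj(S,H+.05*dx+.042*dz))
rel([.592,-.159,.25],.08)"
```

```text
t: 4.98
tcp_pos: [0.5714, 0.061, 0.2686]
tool_rot: [0.463, -0.529, 0.535, -0.468]
force: [-0.1, -0.5, 0.0]
finger_gap: 0.443
barhole exp [238.1817 225.1667] [327.5931 290.5864] knobtop0 exp [244.5708 206.215 ] [306.4133 266.8592]
t 5.08 tcp [0.5721 0.061  0.2684] a -0.132 F [ 0.0577  0.5619 -0.6587] gap 0.446 q [-0.0881  0.4137  1.5256  0.0002  1.1895  0.0442] 
  SHIFT cm [21.5415  1.885   4.8528] turn -0.212
```

View pics/m4.png

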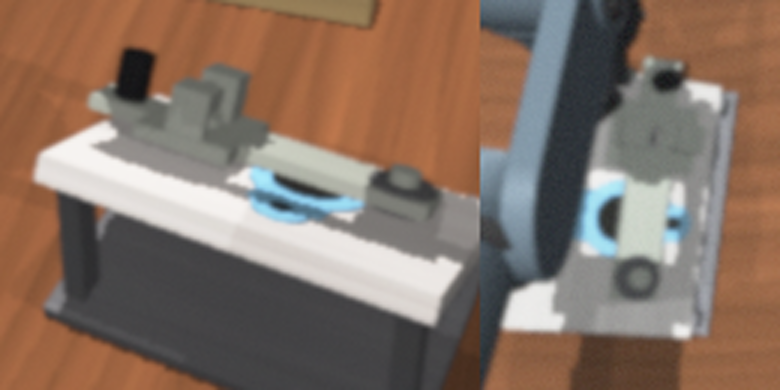

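```bash
python3 -m jog '[[[4,0.5,1],-0.1],[[8,1,2],-0.21],[[12,1.5,3],-0.21],[[16,1.9,4],-0.21],[[20,1.9,4.8],-0.21],[[21.5,1.9,4.85],-0.21],[[21.5,1.9,4.85],-0.21],[[21.5,1.9,4.85],-0.21]]' 6 20
python3 - <<'E'
from g import *
T=snap('top','t3.png');S=snap('side','s3.png')
for n,s,(x,y,w,h) in(('top',T,(225,190,40,35)),('side',S,(285,255,40,45))):
    m=np.uint8(s['frame'][y:y+h,x:x+w].max(2)<60)
    N,l,st,ce=cv2.connectedComponentsWithStats(m)
    print(n,[(st[i].tolist(),(ce[i]+[x,y]).round(1).tolist()) for i in range(1,N) if st[i,4]>8])
for th in(-.05,0,.05):
    k=H-.125*dx+.175*(np.cos(th)*dx+np.sin(th)*dy);print(th,[proj(s,k+z*dz) for s in(T,S) for z in(.027,.042)])
rel([.592,-.159,.108],.08)
a=cv2.imread('pics/s3.png')[150:280,280:410];b=cv2.imread('pics/t3.png')[150:280,220:350]
cv2.imwrite('pics/m5.png',cv2.resize(np.hstack([a,b]),None,fx=3,fy=3,interpolation=2))
E
```

```text
t: 5.75
tcp_pos: [0.5872, -0.1589, 0.2427]
tool_rot: [-0.518, 0.482, -0.48, 0.518]
force: [0.1, 0.9, 0.3]
finger_gap: 0.704
top [([14, 14, 7, 6, 31], [242.2, 206.5])]
side [([14, 12, 12, 16, 154], [304.6, 274.5])]
-0.05 [array([245.7392, 207.1574]), array([247.6762, 206.8209]), array([306.7209, 273.7838]), array([308.3882, 266.127 ])]
0 [array([242.6632, 206.5601]), array([244.5708, 206.215 ]), array([304.7361, 274.5786]), array([306.4133, 266.8592])]
0.05 [array([239.5396, 206.1192]), array([241.4169, 205.7672]), array([302.9304, 275.4578]), array([304.6182, 267.6736])]
t 5.85 tcp [ 0.5874 -0.157   0.2434] a 0.078 F [0.4979 0.1372 0.1869] gap 0.703 q [-0.4451  0.492   1.4623  0.0008  1.1893 -0.5234] 
  SHIFT cm [ 0.2587 13.5377  0.4662] turn -0.002
```

View pics/m5.png

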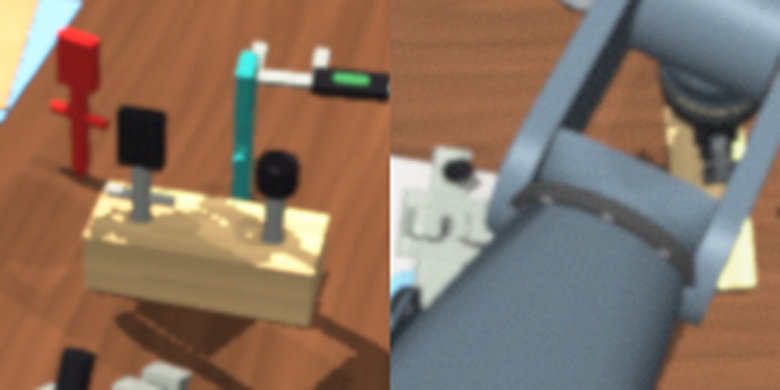

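```bash
python3 -m jog '[[[0.25,3,0.45],0],[[0.25,6,0.45],0],[[0.25,9,0.45],0],[[0.25,11.5,0.45],0],[[0.25,13,0.45],0],[[0.25,13.5,0.45],0],[[0.25,13.5,0.45],0]]' 6 20
python3 -m jog '[[[0,0,0],0],[[0,0,0],0],[[0,0,0],0],[[0,0,0],0],[[0,0,0],0],[[0,0,0],0],[[0,0,0],0]]' 3 40
python3 -c "
from g import *
rel([.592,-.159,.108])"
```

```text
t: 6.43
tcp_pos: [0.5917, -0.1585, 0.1079]
tool_rot: [0.52, -0.481, 0.479, -0.519]
force: [-1.2, -0.0, 0.0]
finger_gap: 0.702
t: 7.02
tcp_pos: [0.5937, -0.161, 0.1109]
tool_rot: [-0.518, 0.479, -0.482, 0.519]
force: [1.4, 1.0, 7.0]
finger_gap: 0.412
t 7.02 tcp [ 0.5937 -0.161   0.1109] a 0.077 F [1.3927 1.0168 6.9956] gap 0.412 q [-0.4466  0.6653  1.5608  0.0008  0.9121 -0.5236] 
  SHIFT cm [-0.2133  0.2926 -0.1552] turn 0
```

```bash
python3 -m jog '[[[0,-1,0],0],[[0,-2,0],0],[[0,-3.5,0],0],[[0,-5,0],0],[[0,-8,0],0],[[0,-11,0],0],[[0,-14,0],0],[[0,-17,0],0],[[0,-20,0],0],[[0,-20,0],0]]'
python3 - <<'E'
from g import *
S=snap('side','s4.png');T=snap('top')
p=manip.sense()['tcp_pos'];u,v=proj(S,p).astype(int);print(u,v)
a=cv2.imread('pics/s4.png')[max(v-70,0):v+90,max(u-80,0):u+80]
cv2.imwrite('pics/m6.png',cv2.resize(a,None,fx=3,fy=3,interpolation=2))
rel([.592,-.159,.3])
print(dy,dz,H)
E
```

```text
t: 7.85
tcp_pos: [0.595, -0.1621, 0.3171]
tool_rot: [-0.518, 0.476, -0.485, 0.52]
force: [0.6, -0.1, -0.2]
finger_gap: 0.416
327 115
t 7.95 tcp [ 0.5923 -0.1608  0.3111] a 0.077 F [-0.4955  0.2507 -2.4759] gap 0.413 q [-0.4467  0.434   1.3652 -0.0006  1.34   -0.5236] 
  SHIFT cm [-0.1862  1.1146 -0.0158] turn 0
[0.1148 0.8584 0.5   ] [-0.0663 -0.4956  0.866 ] [0.5196 0.0822 0.0712]
```

View pics/m6.png

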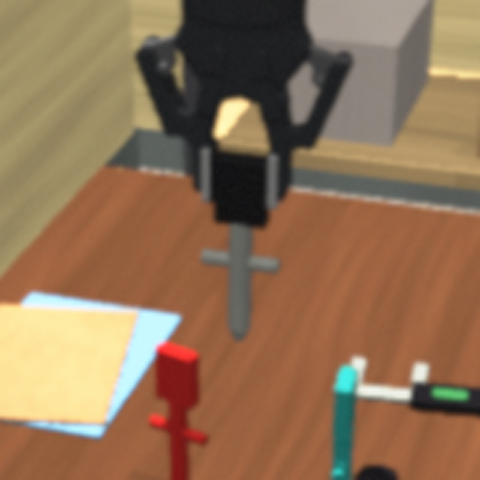

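```bash
cat >> g.py <<'E'
hv=np.array([-np.sin(psi),np.cos(psi),0])
E
python3 -c "
from g import *
b=dc+.03*dx
rel(b+.12*hv+[0,0,.32-dc[2]],-.133)"
```

```text
t 7.95 tcp [ 0.5923 -0.1608  0.3111] a 0.077 F [-0.4955  0.2507 -2.4759] gap 0.413 q [-0.4467  0.434   1.3652 -0.0006  1.34   -0.5236] 
  SHIFT cm [-39.1339  -0.9584  -5.4693] turn 0.21
```

```bash
python3 -m jog '[[[-2,-0.5,-0.3],0.02],[[-5,-0.9,-0.7],0.06],[[-8.5,-1,-1.2],0.1],[[-12,-1,-1.7],0.14],[[-15.5,-1,-2.2],0.18],[[-19,-1,-2.7],0.21],[[-22.5,-1,-3.1],0.21],[[-26,-1,-3.6],0.21],[[-29.5,-1,-4.1],0.21],[[-33,-1,-4.6],0.21],[[-36,-1,-5],0.21],[[-38,-1,-5.3],0.21],[[-39.1,-1,-5.5],0.21],[[-39.1,-1,-5.5],0.21],[[-39.1,-1,-5.5],0.21]]'
python3 -c "
from g import *
b=dc+.03*dx+[0,0,-.019]
rel(b+.0956*hv+[0,0,.1415],-.133)"
```

```text
t: 9.2
tcp_pos: [0.5069, 0.2244, 0.3182]
tool_rot: [-0.467, 0.532, -0.532, 0.465]
force: [-0.2, -0.9, 0.1]
finger_gap: 0.415
t 9.2 tcp [0.5069 0.2244 0.3182] a -0.132 F [-0.2032 -0.9229  0.1338] gap 0.415 q [ 0.2158  0.3405  1.4977 -0.0012  1.3061  0.3482] 
  SHIFT cm [ 2.3332 11.2946  0.0835] turn 0.001
```

```bash
python3 -m jog '[[[0,3,0],0],[[0,6,0],0],[[0,9,0],0],[[0,10.8,0],0],[[0,11.3,0],0],[[1,11.3,0],0],[[2,11.3,0],0],[[2.3,11.3,0],0],[[2.3,11.3,0],0]]' - 30
python3 -m jog '[[[0.5,0,0],0],[[1,0.05,0],0],[[1.5,0.1,0],0],[[2.1,0.18,0],0],[[2.8,0.35,0],0],[[3.5,0.55,0],0],[[4.15,0.75,0],0],[[4.8,1.0,0],0],[[5.4,1.3,0],0],[[5.9,1.55,0],0],[[6.3,1.65,0],0],[[6.3,1.65,0],0],[[6.3,1.65,0],0]]'
python3 - <<'E'
from g import *
S=snap('side','s5.png');T=snap('top','t5.png')
p=manip.sense()['tcp_pos'];u,v=proj(S,p).astype(int);print(u,v)
a=cv2.imread('pics/s5.png')[v-50:v+90,u-70:u+70];u,v=proj(T,p).astype(int);print(u,v)
b=cv2.imread('pics/t5.png')[v-70:v+70,u-70:u+70]
cv2.imwrite('pics/m7.png',cv2.resize(np.hstack([a,b]),None,fx=2.8,fy=2.8,interpolation=2))
rel(p)
E
```

```text
t: 9.95
tcp_pos: [0.5055, 0.2007, 0.2079]
tool_rot: [0.464, -0.532, 0.533, -0.466]
force: [-1.0, -0.6, -1.5]
finger_gap: 0.413
t: 11.03
tcp_pos: [0.4956, 0.1391, 0.1893]
tool_rot: [-0.466, 0.532, -0.532, 0.465]
force: [1.0, 0.7, -1.2]
finger_gap: 0.417
330 272
203 231
t 11.13 tcp [0.4956 0.1392 0.1894] a -0.132 F [ 0.1969  0.6107 -0.9737] gap 0.419 q [ 0.0573  0.4398  1.7496 -0.0017  0.9539  0.1905] 
  SHIFT cm [0. 0. 0.] turn 0
```

View pics/m7.png

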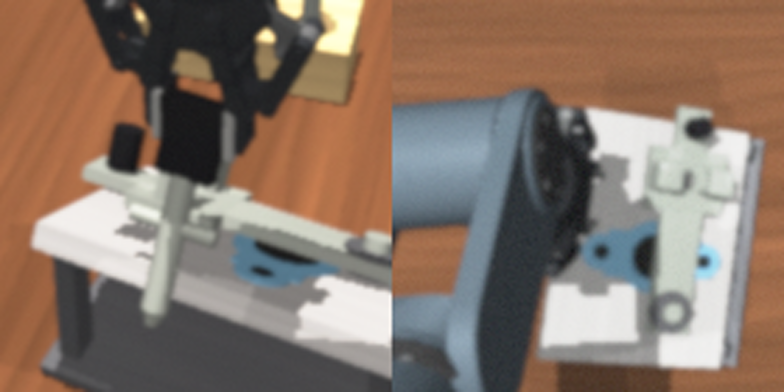

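```bash
python3 - <<'E'
from g import *
S=snap('side');p=manip.sense()['tcp_pos']
V=p+[0,0,.019]
for px in((313.6,337),(313.2,337.4)):
    t=plane(S,px,n=dx,p0=V);d=V-t;print(t,np.linalg.norm(d),'tilt',np.degrees(np.arctan2(-d@hv,d[2])))
print('deck',D.T@(t-dc))
# predicted axis px if 30deg
for L in(.121,): print(proj(S,V-L*dz))
# lateral: seat of upper shaft at crossbar
print(proj(S,V-.061*dz))
T=snap('top')
k=plane(T,(242.3,205.5),n=dz,p0=H+.036*dz);print('knob',D.T@(k-H))
E
```

```text
[0.5039 0.2013 0.1024] 0.12319540292571544 tilt 30.523534316352475
[0.5041 0.2027 0.103 ] 0.1234248391109561 tilt 31.24049097611788
deck [ 0.0294  0.0943 -0.0312]
[314.1565 335.5187]
[322.0627 300.1463]
knob [0.0516 0.0044 0.036 ]
```

```bash
python3 -c "
from g import *
o=np.array([0,0,-.019])
rel(H+.177*dz+o,-.133)
rel(H+.127*dz+o,-.133)"
python3 -m jog '[[[-1,0,0],0],[[-1.2,-2,0],0],[[-1,-5,0],0],[[-0.5,-7,0],0],[[0,-8,0],0],[[0,-8,0],0]]'
python3 -c "
from g import *
o=np.array([0,0,-.019])
rel(H+.177*dz+o,-.133)"
```

```text
t 11.23 tcp [0.4956 0.1393 0.1895] a -0.132 F [ 0.1741  0.1879 -1.9316] gap 0.417 q [ 0.0575  0.4396  1.7496 -0.0016  0.954   0.1905] 
  SHIFT cm [14.2002 -1.5777  3.1213] turn 0.001
t 11.23 tcp [0.4956 0.1393 0.1895] a -0.132 F [ 0.1741  0.1879 -1.9316] gap 0.417 q [ 0.0575  0.4396  1.7496 -0.0016  0.954   0.1905] 
  SHIFT cm [11.6933  2.7485  3.1294] turn 0.001
t: 11.73
tcp_pos: [0.4974, 0.1396, 0.272]
tool_rot: [0.465, -0.531, 0.533, -0.467]
force: [0.5, 0.3, -2.1]
finger_gap: 0.417
t 11.73 tcp [0.4974 0.1396 0.272 ] a -0.133 F [ 0.5146  0.2787 -2.0582] gap 0.417 q [ 0.0575  0.3295  1.6546 -0.0008  1.1526  0.1907] 
  SHIFT cm [14.2461  6.6668  2.9268] turn 0.0
```

```bash
python3 -m jog '[[[2,0,0.5],0],[[5,0,1],0],[[8,0,1.6],0],[[11,0,2.2],0],[[13,0,2.7],0],[[14.2,0.5,3],0],[[14.2,2.5,3],0],[[14.2,4.5,3],0],[[14.2,6,3],0],[[14.2,6.6,3],0],[[14.2,6.6,3],0],[[14.2,6.6,3],0],[[14.2,6.6,3],0]]'
python3 - <<'E'
from g import *
o=np.array([0,0,-.019])
S=snap('side','s6.png');T=snap('top','t6.png')
rel(H+.177*dz+o,-.133)
print('tip exp',proj(S,H+.055*dz),proj(T,H+.055*dz),'xbar',proj(S,H+.115*dz),'hole',proj(S,H+.012*dz))
u,v=325,260
a=cv2.imread('pics/s6.png')[v-60:v+60,u-70:u+70]
b=cv2.imread('pics/t6.png')[165:285,180:300]
cv2.imwrite('pics/m8.png',cv2.resize(np.hstack([a,b]),None,fx=3,fy=3,interpolation=2))
E
```

```text
t: 12.82
tcp_pos: [0.5077, -0.0048, 0.2043]
tool_rot: [0.466, -0.532, 0.532, -0.466]
force: [-0.6, -0.3, -1.5]
finger_gap: 0.418
t 12.92 tcp [ 0.5078 -0.0049  0.2047] a -0.133 F [-0.253   0.1661 -1.3595] gap 0.415 q [-0.2301  0.4072  1.7535  0.      0.9788 -0.0975] 
  SHIFT cm [ 0.058  -0.0784  0.0175] turn 0.0
tip exp [332.6455 268.0754] [243.5942 224.8179] xbar [339.7997 236.1993] hole [327.5931 290.5864]
```

View pics/m8.png

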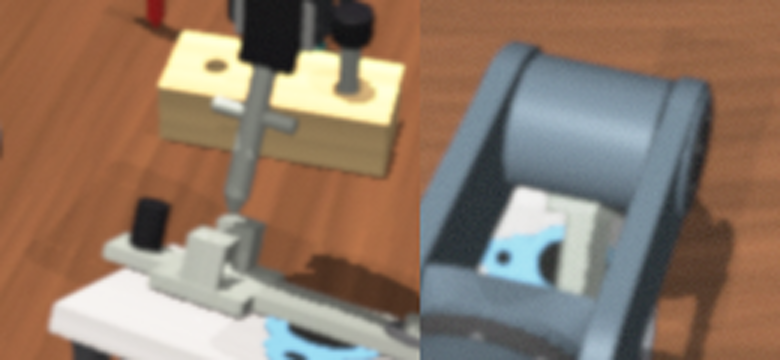

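```bash
python3 -m jog '[[[-0.5,0.87,0],0],[[-1.0,1.73,0],0],[[-1.5,2.6,0],0],[[-2.0,3.46,0],0],[[-2.25,3.9,0],0],[[-2.5,4.33,0],0],[[-2.75,4.76,0],0],[[-2.75,4.76,0],0]]'
python3 - <<'E'
from g import *
rel(H+.122*dz+[0,0,-.019],-.133)
S=snap('side','s7.png')
E
```

```text
t: 13.58
tcp_pos: [0.5108, 0.0226, 0.1553]
tool_rot: [-0.466, 0.532, -0.532, 0.466]
force: [0.4, -0.8, -1.7]
finger_gap: 0.415
t 13.58 tcp [0.5108 0.0226 0.1553] a -0.133 F [ 0.4415 -0.7842 -1.7496] gap 0.415 q [-0.1746  0.4884  1.7904  0.0001  0.8632 -0.0419] 
  SHIFT cm [ 0.0794 -0.2513  0.0789] turn 0.0
```

```bash
python3 -m jog '[[[-0.2,0.35,0],0],[[-0.4,0.69,0],0],[[-0.6,1.04,0],0],[[-0.8,1.39,0],0],[[-0.9,1.56,0],0],[[-0.9,1.56,0],0],[[-0.9,1.56,0],0]]' - 50
python3 - <<'E'
from g import *
rel(H+.104*dz+[0,0,-.019],-.133)
S=snap('side','s8.png')
E
```

```text
t: 14.22
tcp_pos: [0.5123, 0.0311, 0.1403]
tool_rot: [0.465, -0.532, 0.532, -0.466]
force: [1.9, -2.5, -5.2]
finger_gap: 0.412
t 14.22 tcp [0.5123 0.0311 0.1403] a -0.133 F [ 1.9183 -2.5226 -5.25  ] gap 0.412 q [-0.1573  0.5149  1.7987 -0.      0.8274 -0.0241] 
  SHIFT cm [ 0.0422 -0.1961  0.045 ] turn -0.0
```

```bash
python3 -m jog '[[[-0.2,0.35,0],0],[[-0.4,0.69,0],0],[[-0.6,1.04,0],0],[[-0.8,1.39,0],0],[[-1.0,1.73,0],0],[[-1.1,1.9,0],0],[[-1.1,1.9,0],0],[[-1.1,1.9,0],0]]' - 70
python3 - <<'E'
from g import *
rel(H+.082*dz+[0,0,-.019],-.133)
S=snap('side','s9.png');T=snap('top','t9.png')
print('xbar at d=40',proj(S,H+.020*dz),'d=30',proj(S,H+.03*dz),'ends',proj(S,H+.020*dz+.026*dx),proj(S,H+.020*dz-.026*dx))
u,v=327,270
a=cv2.imread('pics/s9.png')[v-45:v+45,u-60:u+60]
cv2.imwrite('pics/m9.png',cv2.resize(a,None,fx=6,fy=6,interpolation=2))
E
```

```text
t: 14.93
tcp_pos: [0.5139, 0.0413, 0.1222]
tool_rot: [0.466, -0.531, 0.533, -0.466]
force: [0.2, -6.6, 1.9]
finger_gap: 0.407
t 14.93 tcp [0.5139 0.0413 0.1222] a -0.132 F [ 0.1737 -6.6128  1.8526] gap 0.407 q [-0.136   0.5477  1.8066 -0.002   0.7859 -0.0024] 
  SHIFT cm [-0.0285 -0.1033  0.0241] turn 0.001
xbar at d=40 [328.5284 286.4191] d=30 [329.7005 281.1967] ends [315.6308 282.0893] [341.6937 290.8387]
```

View pics/m9.png

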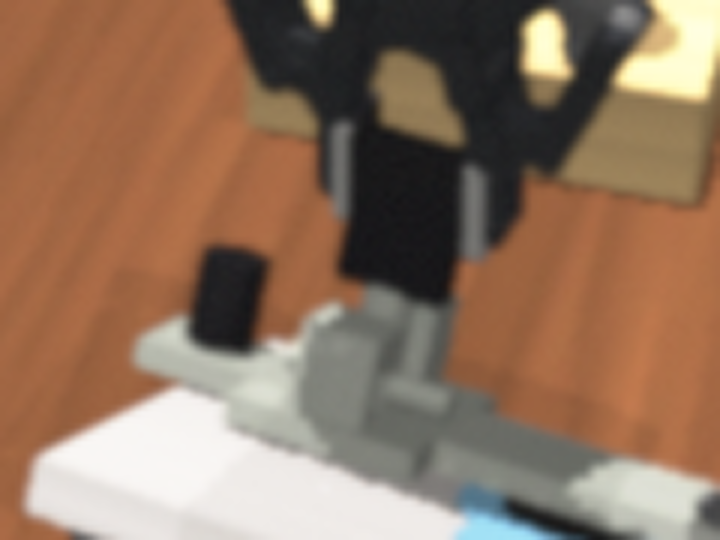

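```bash
python3 -m jog '[[[0,0,0],0.1],[[0,0,0],0.2],[[0,0,0],0.3],[[0,0,0],0.4],[[0,0,0],0.5],[[0,0,0],0.5]]' - 40
python3 - <<'E'
from g import *
S=snap('side','s10.png');T=snap('top','t10.png');rel(H+.082*dz+[0,0,-.019],-.133)
E
```

```text
t: 15.53
tcp_pos: [0.4997, 0.0433, 0.1228]
tool_rot: [-0.331, 0.635, -0.624, 0.312]
force: [-19.0, -6.0, 35.6]
finger_gap: 0.406
t 15.63 tcp [0.4998 0.0435 0.123 ] a -0.625 F [-19.5045  -6.1591  34.7157] gap 0.41 q [-0.1348  0.5421  1.8178 -0.0033  0.812   0.4927] 
  SHIFT cm [-0.6835 -0.0692  1.2808] turn -0.492
```

```bash
python3 -m jog '[[[0,0,0],0],[[0,0,0],0],[[0,0,0],0],[[0,0,0],0],[[0,-1,0],0],[[0,-3,0],0],[[0,-6,0],0],[[0,-9,0],0],[[0,-12,0],0],[[0,-14,0],0],[[0,-14,0],0]]' 6.5 40
python3 - <<'E'
from g import *
S=snap('side','s11.png');T=snap('top','t11.png');rel(H+.110*dz,-.133)
for d in(.026,.03,.04): print(d,'paddle ctr/top side',proj(S,H+(.112-d)*dz),proj(S,H+(.136-d)*dz),'xbar',proj(S,H+(.06-d)*dz))
m=np.uint8(S['frame'][200:300,300:360].max(2)<60)
N,l,st,ce=cv2.connectedComponentsWithStats(m)
print([(st[i].tolist(),(ce[i]+[300,200]).round(1).tolist()) for i in range(1,N) if st[i,4]>15])
a=cv2.imread('pics/s11.png')[220:310,280:380];b=cv2.imread('pics/t11.png')[190:280,200:300]
cv2.imwrite('pics/m10.png',cv2.resize(np.hstack([a,b]),None,fx=4,fy=4,interpolation=2))
E
```

```text
t: 16.55
tcp_pos: [0.5166, 0.042, 0.2668]
tool_rot: [0.316, -0.629, 0.633, -0.323]
force: [1.1, 0.5, 0.1]
finger_gap: 0.759
t 16.65 tcp [0.5138 0.0422 0.2626] a -0.633 F [-0.4742  0.6569 -0.5624] gap 0.757 q [-0.1352  0.3401  1.6677  0.0003  1.1316  0.4976] 
  SHIFT cm [1.2718 9.6183 0.7227] turn -0.5
0.026 paddle ctr/top side [336.3265 251.6745] [339.1988 238.8767] xbar [330.1703 279.1035]
0.03 paddle ctr/top side [335.8497 253.799 ] [338.7187 241.0158] xbar [329.7005 281.1967]
0.04 paddle ctr/top side [334.66   259.0994] [337.5209 246.3528] xbar [328.5284 286.4191]
[([48, 0, 9, 4, 27], [351.7, 201.2]), ([29, 43, 23, 30, 443], [340.3, 257.5]), ([0, 67, 11, 16, 151], [304.7, 274.4])]
```

```bash
python3 - <<'E'
import cv2
im=cv2.imread('pics/s11.png').max(2)
for v in range(238,300): print(v,''.join('#' if p<45 else '+' if p<80 else '-' if p<130 else '.' if p<175 else ' ' for p in im[v,300:366]))
E
```

```text
238 .............................................................     
239 ..................................................................
240 ..................................................................
241 .....................................---..........................
242 ...................................--------.......................
243 ...................................-+###++--......................
244 ..................................--######++--....................
245 ..................................-+########+---..................
246 ..................................-+##########+---................
247 .................................--+###########++--...............
248 .....................--..........-+##############+---.............
249 ......................---.......--+################+-.............
250 .............................----+##################+-............
251 ................................-+##################+-............
252 ................................-+##################--............
253 ...............................
[... 2601 characters left out ...]
                    ...----------------------................
291                          ..------------------------...............
292                          ..------------------------...............
293                         ...------------------------...............
294                        ....-------------------------..............
295                        ...----------------------------............
296        ...             ...-------------------------------.........
297          .....         ...-----------------------------------.....
298            .....       ......-----------------------------------..
299                ...     ........---------...-----------------------
```

```bash
cat > fit.py <<'E'
from g import *
from scipy.optimize import least_squares
def pin(p,q):
    th,d,lx,ly=p   # th clockwise, d depth, lean rad toward deck x / y
    v=R.from_rotvec([0,0,-th]).apply(np.array(q)*1e-3+[0,0,.112])
    v=R.from_rotvec([-ly,lx,0]).apply(v-[0,0,d+.0])  # about deck hole
    return H+D@v
def fit(S,obs,p0=(.2,.03,0,0)):
    f=lambda p:np.r_[np.ravel([proj(S,pin(p,q))-np.array(o) for q,o in obs]),(p[2]/.05),(p[3]/.05)]
    r=least_squares(f,p0,x_scale=[.1,.003,.02,.02]);print('theta,d,leanx,leany',r.x,'res',np.abs(r.fun).max().round(2));return r.x
E
python3 - <<'E'
from fit import *
S=snap('side')
fit(S,[((18,7,-24),(328.7,266)),((-18,7,-24),(344.5,273)),((-18,7,24),(352.5,251)),((18,-7,24),(337.5,242.5)),((18,7,24),(334.5,248))])
fit(S,[((18,7,-24),(328.7,266)),((-18,7,-24),(344.5,273)),((-18,7,24),(352.5,251)),((18,-7,24),(337.5,242.5))],(.5,.03,0,0))
E
```

```text
theta,d,leanx,leany [-0.2335  0.035  -0.1378  0.0089] res 4.38
theta,d,leanx,leany [-0.0029  0.0342 -0.1265 -0.0415] res 2.53
```

View pics/m10.png

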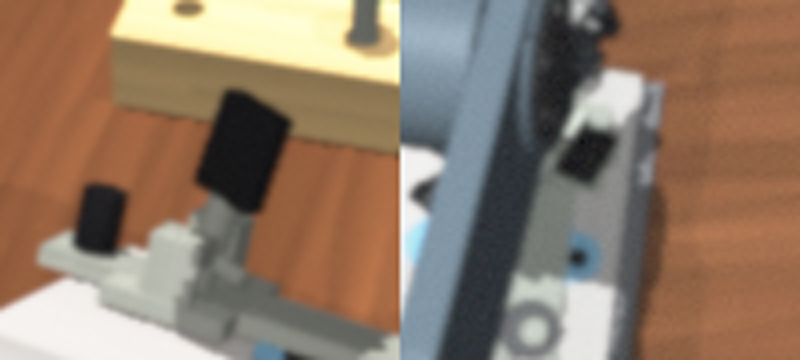

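```bash
python3 - <<'E'
import cv2
im=cv2.imread('pics/t11.png').max(2)
for v in range(216,242): print(v,''.join('#' if p<45 else '+' if p<80 else '-' if p<110 else '.' if p<150 else ' ' for p in im[v,225:270]))
E
cat > f2.py <<'E'
from fit import *
S=snap('side');T=snap('top')
obsS=[((18,7,-24),(328.7,266)),((-18,7,-24),(344.5,273)),((-18,7,24),(352.5,251)),((18,-7,24),(337.5,242.5)),((18,7,24),(334.5,248))]
C=(246.7,228.7)
def f(p,w=1):
    r=[proj(S,pin(p,q))-np.array(o) for q,o in obsS]+[(proj(T,pin(p,(0,0,24)))-np.array(C))*w]
    return np.r_[np.ravel(r),p[2]/.05,p[3]/.05]
for t0 in(0,.5):
  for w in(0,1):
    r=least_squares(f,(t0,.03,0,0),x_scale=[.1,.003,.02,.02],args=(w,));print(r.x,r.cost,r.fun.round(1))
# predicted corners for th .45
for th in(0,.45,.8): print(th,[proj(S,pin((th,.034,-.1,0),q)).round(1).tolist() for q in((18,7,-24),(-18,7,-24),(-18,7,24),(18,-7,24),(18,7,24),(-18,-7,24),(-18,-7,-24))])
E
python3 f2.py
```

```text
216 .-++-.--+++######+.                .-........
217 .-++----++++#####-                ..-....... 
218 -+++----+++++###+.               ........... 
219 -+++----++++++#++.               .......... .
220 -++++---+++#+#++-    .          .......... ..
221 +++++---++++#+++.   .-..        ..--.........
222 +++++---++####+-   .-++--.........-----......
223 +++++---++####+-   -+###++++-.....------.... 
224 ++++++--+++##++-..-+#######++-....------.....
225 ++++++-+++++++----+#########+-....----+--....
226 ++++++++++++++---+##########+-....------.....
227 +++++++++++++---++#########+-....------......
228 +++++++++++----++#########++-....----........
229 +++++++++++-..-+##########+-.....---.........
230 ++++++++++-...-+#########++-.....--..........
231 ++++++++++-..-++########++-......-...........
232 ++++++++++-..-++########+-.......-...........
233 ++++++++++-.---+++#####+--.......--..........
234 ++++++++++-....--++++#++-.......---..........
235 +++++++++--......---+++-........---..........
236 +++++++++--.........----........-------......
237 +++++++++-......................--------.....

[... 349 characters left out ...]
  0.0465] 25.656799487634085 [-2.7  2.2  0.6  2.2  1.6 -0.1 -2.1 -0.7  0.3 -4.   0.5  1.2 -2.8  0.9]
[-0.2335  0.035  -0.1378  0.0089] 24.449684529259518 [-2.7  2.   0.3  2.4  1.5  0.  -1.4 -0.6  0.5 -4.4  0.   0.  -2.8  0.2]
[-0.2992  0.034  -0.1423  0.0465] 25.656799389662556 [-2.7  2.2  0.6  2.2  1.6 -0.1 -2.1 -0.7  0.3 -4.   0.5  1.2 -2.8  0.9]
0 [[325.0, 266.4], [342.9, 274.2], [351.2, 249.3], [335.8, 240.8], [333.1, 241.7], [353.7, 248.2], [345.4, 272.8]]
0.45 [[326.1, 265.4], [339.1, 273.8], [347.4, 248.8], [339.5, 241.4], [334.1, 240.9], [352.8, 249.1], [344.5, 273.9]]
0.8 [[328.2, 265.2], [335.5, 273.0], [343.9, 247.8], [343.0, 242.3], [336.2, 240.9], [350.8, 249.2], [342.4, 274.2]]
```

```bash
python3 - <<'E'
from fit import *
p=(.55,.035,-.1,0)
c=pin(p,(0,0,14));c[2]=pin(p,(0,0,6))[2];print(c)
rel([c[0],c[1],.2626],.825);rel(c,.825)
e=pin((1.57,.040,0,0),(0,0,14));e[2]=pin((1.57,.040,0,0),(0,0,6))[2];print('end-start world',e-c)
E
```

```text
[0.5046 0.0385 0.1427]
t 16.8 tcp [0.5124 0.0423 0.2603] a -0.633 F [ 0.0641 -0.0187 -0.144 ] gap 0.763 q [-0.1354  0.3432  1.6703  0.0001  1.1313  0.4976] 
  SHIFT cm [ 0.7626 -0.2249 -0.4051] turn -1.458
t 16.8 tcp [0.5124 0.0423 0.2603] a -0.633 F [ 0.0641 -0.0187 -0.144 ] gap 0.763 q [-0.1354  0.3432  1.6703  0.0001  1.1313  0.4976] 
  SHIFT cm [ 0.7458 11.7629 -0.3708] turn -1.458
end-start world [ 0.0093  0.001  -0.004 ]
```

```bash
python3 -m jog '[[[0.2,0,-0.1],-0.12],[[0.4,0,-0.2],-0.24],[[0.75,0,-0.4],-0.36],[[0.75,0,-0.4],-0.48],[[0.75,0,-0.4],-0.6],[[0.75,0,-0.4],-0.72],[[0.75,0,-0.4],-0.84],[[0.75,0,-0.4],-0.96],[[0.75,0,-0.4],-1.08],[[0.75,0,-0.4],-1.2],[[0.75,0,-0.4],-1.32],[[0.75,0,-0.4],-1.46],[[0.75,3,-0.4],-1.46],[[0.75,6,-0.4],-1.46],[[0.75,8,-0.4],-1.46],[[0.75,9.5,-0.4],-1.46],[[0.75,11,-0.4],-1.46],[[0.75,11.7,-0.4],-1.46],[[0.75,11.7,-0.4],-1.46]]' 5.5 20
python3 - <<'E'
from fit import *
S=snap('side','s12.png');T=snap('top','t12.png')
rel([.5046,.0385,.1427],.825)
im=cv2.imread('pics/s12.png').max(2)
for v in range(236,296): print(v,''.join('#' if p<45 else '+' if p<80 else '-' if p<130 else '.' if p<175 else ' ' for p in im[v,300:370]))
E
```

```text
t: 18.38
tcp_pos: [0.5038, 0.0386, 0.1421]
tool_rot: [0.659, -0.259, 0.255, -0.658]
force: [-0.8, 0.6, 0.6]
finger_gap: 0.64
t 18.48 tcp [0.5055 0.0384 0.1442] a 0.827 F [-0.3858 -0.1123  0.176 ] gap 0.641 q [-0.1448  0.5024  1.8095  0.      0.831  -0.9718] 
  SHIFT cm [-0.0733  0.1529 -0.0589] turn 0.002
236 .  ......-+###########+####+#####+---............   .-#####++---      
237 .  ......-+###########+##########+-.................-+#####+----      
238   ........-+#####################+-.................-+#####++---.     
239   ........--+###################+--.................-+#####+---+-..   
240  ..........--+##################+-..................-+#####++--+-.....
241  ...........-++################+--..................-+#####+---+-.....
242 .............-+################+-..-------..........-+#####+---+-.....
243 ..............-+###############+-..-+###++--........-+#####+-----.....
244 ...............-+#############++-.--+#####++--......--+####+----......
245 ...............--+###########++--.-+########+---.....-+####+----......
246 ....   .........--++++######+------+###
[... 3006 characters left out ...]
........................ 
287                   ..........--------..-----.......................... 
288                .   ........----------..-----......................... 
289 .              .       ....-------------------......................  
290                       .....-----------------------..................  
291                       .....------------------------.................. 
292                       ....-------------------------...................
293                       ....------------------------....................
294                        ...-------------------------...................
295                        ...---------------------------.................
```

```bash
python3 -m jog '[[[0,0,0],0],[[0,0,0],0],[[0,0,0],0],[[0,0,0],0],[[0,0,0],0],[[0,0,0],0]]' 1 30
python3 - <<'E'
from fit import *
S=snap('side','s13.png')
rel([.5046,.0385,.1427],.825)
x,y=pin((.7,.04,0,0),(0,0,14)),0
c=np.array([.5046,.0385,.1427]);rel(c+[.0093,.001,-.004],.825)
E
```

```text
t: 18.98
tcp_pos: [0.5076, 0.0386, 0.1461]
tool_rot: [-0.658, 0.256, -0.259, 0.659]
force: [1.4, 0.6, 4.9]
finger_gap: 0.226
t 19.03 tcp [0.5076 0.0385 0.1461] a 0.826 F [ 1.4322 -0.049   6.6382] gap 0.23 q [-0.1446  0.4995  1.8075  0.0014  0.8296 -0.9719] 
  SHIFT cm [-0.2199  0.3364 -0.2093] turn 0.001
t 19.03 tcp [0.5076 0.0385 0.1461] a 0.826 F [ 1.4322 -0.049   6.6382] gap 0.23 q [-0.1446  0.4995  1.8075  0.0014  0.8296 -0.9719] 
  SHIFT cm [0.3949 0.7411 0.4929] turn 0.001
```

```bash
python3 -m jog '[[[0.2,0.2,0.2],0],[[0.4,0.5,0.45],0],[[0.6,0.8,0.7],0],[[0.5,0.9,0.75],0],[[0.5,0.9,0.75],0.1],[[0.5,0.9,0.75],0.2],[[0.5,0.9,0.75],0.3],[[0.5,0.9,0.75],0.4],[[0.5,0.9,0.75],0.5],[[0.5,0.9,0.75],0.5]]' - 40
python3 - <<'E'
from fit import *
S=snap('side','s14.png')
rel([.5046,.0385,.1427],.825)
im=cv2.imread('pics/s14.png').max(2)
for v in range(240,296): print(v,''.join('#' if p<45 else '+' if p<80 else '-' if p<130 else '.' if p<175 else ' ' for p in im[v,300:370]))
E
```

```text
t: 19.87
tcp_pos: [0.5196, 0.0391, 0.1387]
tool_rot: [-0.572, 0.409, -0.417, 0.576]
force: [2.7, -1.6, 11.1]
finger_gap: 0.17
t 19.92 tcp [0.5197 0.0392 0.1387] a 0.325 F [ 2.8953 -2.6787  9.1004] gap 0.167 q [-0.1391  0.5221  1.7891 -0.0008  0.8173 -0.4638] 
  SHIFT cm [-0.4192 -0.4176 -1.4498] turn -0.5
240  ....................--+####++-.......-+++####+--.....................
241 ......................-+###++---......-+--++#+--......................
242 ......................-+##+-----......-----+#+-.......................
243 ......................-+##+-----.....------+#+-.......................
244 ......................-+##+--------..--+---+#+-.......................
245 ......................-+##+---+-------++---+#+-.......................
246 ....   ...............-+##+---++##++++++---+#+-.......................
247 ....   ...............-+#++---+########+---+#+-.......................
248 ...    ..............--+#++---+########+---+#+-.......................
249 ..    ................-+#++---+########+---+#+-.......................
250 ..    ................-+#++---+########
[... 2706 characters left out ...]
........................ 
287                  ..........----------------.......................... 
288 .                ..........-----------------......................... 
289   ..             ..........--------------------.....................  
290     .            ..........------------------------.................  
291                  .........-------------------------.................  
292                 .........--------------------------.................. 
293                 ...--.....-------------------------...................
294                 ...--------------------------------...................
295        .        ...-----------------------------------................
```

```bash
python3 -m jog '[[[0,0,0],0.1],[[0,0,0],0.2],[[0,0,0],0.3],[[0,0,0],0.4],[[0,0,0],0.46],[[0,0,0],0.46]]' - 40
python3 - <<'E'
from fit import *
S=snap('side','s15.png')
rel([.5046,.0385,.1427],-.133)
for d in(.031,.040): print(d,[proj(S,pin((1.57,d,0,0),q)).round(1).tolist() for q in((18,7,-24),(18,-7,-24),(-18,7,-24),(-18,-7,-24),(-18,-7,24))])
im=cv2.imread('pics/s15.png').max(2)
for v in range(240,296): print(v,''.join('#' if p<45 else '+' if p<80 else '-' if p<130 else '.' if p<175 else ' ' for p in im[v,300:360]))
E
```

```text
t: 20.42
tcp_pos: [0.5147, 0.0387, 0.138]
tool_rot: [0.466, -0.531, 0.533, -0.465]
force: [-2.2, -6.5, 14.6]
finger_gap: 0.156
t 20.47 tcp [0.5148 0.0387 0.1379] a -0.131 F [-3.274  -7.3239 13.411 ] gap 0.156 q [-0.1396  0.5218  1.7934 -0.0046  0.8246 -0.0053] 
  SHIFT cm [ 0.1572 -0.4777 -1.0062] turn 0.002
0.031 [[332.8, 264.3], [339.8, 266.5], [325.7, 267.5], [332.9, 269.8], [338.8, 243.8]]
0.04 [[331.8, 269.0], [338.7, 271.2], [324.7, 272.3], [331.9, 274.7], [337.7, 248.7]]
240  .......................--++---+###+-.-+#################+--
241  ........................-++---+###+-.-+################+--.
242 ........................--++---+###+-.--+##############+--..
243 ........................--++---+###+----++######++++##+--...
244 ........................--++---+###+-----++#####+--+++--....
245 ........................--++---+###+------+#####+------.....
246 ....   .................--++---+####+++---++####+-..........
247 ...    .................--++---+#####++---++####+-..........
248 ...    .................--++---+######+---+####+--..........
249 ..    ................----++
[... 2322 characters left out ...]
        ...........--------------.................
286                   ...........--------------.................
287                   ..........---------------.................
288 .                 .........-----------------................
289    .              .........--------------------.............
290     .            ..........------------------------.........
291                  ..........------------------------.........
292                  .........-------------------------.........
293                  ...-.....-------------------------.........
294                  ..-----..--------------------------........
295        .         ...----------------------------------......
```

```bash
python3 -m jog '[[[0,0,0],0],[[0,0,0],0],[[0,0,0],0],[[0,0,0],0],[[0,0,0],0],[[0,0,0],0]]' 3.6 20
python3 - <<'E'
from fit import *
S=snap('side','s16.png')
rel([.5046,.0385,.1427],-.133)
im=cv2.imread('pics/s16.png').max(2)
for v in range(240,296): print(v,''.join('#' if p<45 else '+' if p<80 else '-' if p<130 else '.' if p<175 else ' ' for p in im[v,300:360]))
E
```

```text
t: 20.97
tcp_pos: [0.5143, 0.0407, 0.1353]
tool_rot: [-0.466, 0.532, -0.532, 0.466]
force: [0.4, 0.8, 0.6]
finger_gap: 0.423
t 21.02 tcp [0.5143 0.0407 0.1353] a -0.133 F [-0.4892 -0.1844  0.4307] gap 0.422 q [-0.1379  0.5263  1.795   0.0001  0.8209 -0.0051] 
  SHIFT cm [ 0.3452 -0.7358 -0.9366] turn 0.0
240  ..................-++---+###+-....----+----+###############
241  ..................-++---+###+-.---+++###++++###############
242 ...................-++---+###+---+##########################
243 ...................-++---+###+--+###########################
244 ...................-++---+###+--+###########+###############
245 ...................-++---####+--+##########+++##############
246 ....   ............-++---+###+++###########+++++######++++##
247 ...    ...........--++---+####++###########+---++#####+--+++
248 ...    ...........--++---+###++############+----+####+------
249 ..    .............-++---####++###########++----+####+--....
250 ..    ..............-----####++###########+-----++###+-.....
251 .    ...............-----+##+++###########+-----++###+-.....
252      .....
[... 2145 characters left out ...]
        ..........--------.------.................
286                  ...........---------------.................
287                  ...........---------------.................
288 .                ..........-----------------................
289   ..             ..........--------------------.............
290     .            ..........------------------------.........
291                  ...-......------------------------.........
292                  ..-......-------------------------.........
293                  ..--.....-------------------------.........
294                  .-------.--------------------------........
295        .        ...-----------------------------------......
```

```bash
python3 -m jog '[[[0,-1,0],0],[[0,-3,0],0],[[0,-6,0],0],[[0,-9,0],0],[[0,-12,0],0],[[0,-15,0],0],[[-4,-15,-3],0],[[-8,-15,-6],0],[[-12,-15,-9],0],[[-15,-15,-11],0],[[-15,-15,-11],0],[[-15,-15,-11],0]]'
python3 - <<'E'
from fit import *
S=snap('side','s17.png');T=snap('top','t17.png')
for n,s,(x,y,w,h) in(('top',T,(225,190,40,50)),('side',S,(285,225,70,60))):
    m=np.uint8(s['frame'][y:y+h,x:x+w].max(2)<60)
    N,l,st,ce=cv2.connectedComponentsWithStats(m)
    print(n,[(st[i].tolist(),(ce[i]+[x,y]).round(1).tolist()) for i in range(1,N) if st[i,4]>8])
for d in(.026,.031): print(d,'paddle ctr',proj(S,pin((1.57,d,0,0),(0,0,0))),[proj(S,pin((1.57,d,0,0),q)).round(1).tolist() for q in((18,7,-24),(18,-7,-24),(-18,7,-24),(-18,-7,-24),(-18,-7,24),(-18,7,24),(18,-7,24),(18,7,24))],'top',proj(T,pin((1.57,d,0,0),(0,0,24))),[proj(T,pin((1.57,d,0,0),q)).round(1).tolist() for q in((18,7,24),(18,-7,24),(-18,-7,24),(-18,7,24))])
for th in(-.04,-.02,0,.02):
    k=H-.125*dx+.175*(np.cos(th)*dx+np.sin(th)*dy);print(th,proj(S,k+.027*dz),proj(T,k+.042*dz))
im=cv2.imread('pics/s17.png').max(2);it=cv2.imread('pics/t17.png').max(2)
for v in range(236,300): print(v,''.join('#' if p<45 else '+' if p<80 else '-' if p<130 else '.' if p<175 else ' ' for p in im[v,305:360]))
for v in range(196,240): print(v,''.join('#' if p<45 else '+' if p<80 else '-' if p<130 else '.' if p<175 else ' ' for p in it[v,215:270]))
E
```

```text
t: 22.02
tcp_pos: [0.4225, 0.2068, 0.2864]
tool_rot: [-0.467, 0.531, -0.53, 0.467]
force: [0.5, -0.8, 0.1]
finger_gap: 0.418
top [([15, 15, 8, 5, 30], [243.7, 206.9]), ([15, 32, 17, 5, 63], [247.9, 224.4])]
side [([47, 0, 23, 31, 282], [345.6, 232.6]), ([43, 16, 16, 27, 269], [335.4, 253.9]), ([69, 19, 1, 18, 18], [354.0, 252.5]), ([15, 41, 12, 17, 146], [305.5, 274.0])]
0.026 paddle ctr [336.3265 251.6745] [[333.4, 261.7], [340.4, 263.9], [326.3, 264.9], [333.5, 267.1], [339.4, 241.1], [332.1, 239.0], [346.1, 238.8], [339.0, 236.7]] top [251.1026 224.3339] [[258.2, 222.5], [257.5, 228.1], [243.8, 226.2], [244.6, 220.5]]
0.031 paddle ctr [335.7305 254.3297] [[332.8, 264.3], [339.8, 266.5], [325.7, 267.5], [332.9, 269.8], [338.8, 243.8], [331.5, 241.7], [345.5, 241.4], [338.4, 239.3]] top [250.3907 224.3798] [[257.5, 222.6], [256.8, 228.1], [243.1, 226.2], [243.9, 220.6]]
-0.04 [306.31  273.936] [247.0593 206.6872]
-0.02 [305.509  274.2506] [245.8191 206.4385]
0 [304.7361 274.5786] [244.5708 206.215 ]
0.02 [303.9919 274.9201] [243.3147 206.0167]
236 ...................................
[... 5740 characters left out ...]
       .....-----------------...........
229                   ....... .....--.-........-...........
230                      ..      .....-........-...........
231                                ............--...-......
232                                   ........-------......
233                                         ..-------......
234                                           .------......
235                                           .------......
236                                           ..----.......
237                                           .............
238                                           .............
239                                           .............
```

```bash
python3 - <<'E'
from fit import *
T=snap('top');S=snap('side')
f=T['frame'].max(2);m=np.uint8(f[217:232,236:268]<90)
k=max(cv2.findContours(m,0,1)[0],key=cv2.contourArea);r=cv2.minAreaRect(k);b=cv2.boxPoints(r)+[236,217];print(r,b.tolist())
n=dz;p0=H+.105*dz
q=[D.T@(plane(T,x,n=n,p0=p0)-H) for x in b]
for i in range(4):
    e=q[(i+1)%4]-q[i];print(np.linalg.norm(e),'ang from -dy',np.arctan2(e[0],-e[1]))
# flange, calliper, plain head unchanged?
a=cv2.imread('pics/top0.png').astype(int);c=T['frame'][:,:,::-1].astype(int);d=np.abs(a-c).max(2)
for n,(x,y,w,h) in(('flange',(268,115,42,42)),('calliper',(415,195,32,77)),('plainhead',(320,224,18,16))): print(n,d[y:y+h,x:x+w].mean().round(1))
E
```

```text
((13.0, 7.5), (5.0, 18.0), 90.0) [[240.0, 222.0], [258.0, 222.0], [258.0, 227.0], [240.0, 227.0]]
0.04706384146181102 ang from -dy 0.140705653056717
0.012585908447543297 ang from -dy -1.4281461321077813
0.04700957223404953 ang from -dy -3.00726364994007
0.012286381618960457 ang from -dy 1.7179887826393334
flange 2.7
calliper 2.4
plainhead 2.2
```

```bash
python3 - <<'E'
from fit import *
def ori(m):
    M=cv2.moments(m.astype(np.float32));return .5*np.arctan2(2*M['mu11'],M['mu20']-M['mu02']),M['m10']/M['m00'],M['m01']/M['m00'],M['m00']
T=snap('top');S=snap('side')
for n,s,(x,y,w,h) in(('top',T,(236,217,30,14)),('side',S,(324,239,21,31))):
    f=s['frame'].max(2)[y:y+h,x:x+w].astype(float)
    W=np.clip((120-f)/80,0,1)
    print(n,'obs',np.round(ori(W),3))
    for th in(1.3,1.43,1.57,1.7):
        P=np.array([proj(s,pin((th,.0305,0,0),(a,b,c))) for a in(-18,18) for b in(-7,7) for c in(-24,24)])
        im=np.zeros((h*8,w*8),np.uint8);cv2.fillConvexPoly(im,cv2.convexHull(np.int32((P-[x,y]+.5)*8)),1)
        o=ori(im);print(th,np.round([o[0],o[1]/8,o[2]/8,o[3]/64],3))
E
```

```text
top obs [ 0.023 12.079  7.412 81.237]
1.3 [ -0.123  11.705   8.071 121.062]
1.43 [ -0.02   11.691   7.977 119.859]
1.57 [  0.085  11.7     7.989 131.625]
1.7 [  0.188  11.66    7.964 142.109]
side obs [ -1.252  11.796  14.47  315.15 ]
1.3 [ -1.339  12.111  15.64  262.188]
1.43 [ -1.308  12.076  15.603 330.125]
1.57 [ -1.294  11.999  15.7   390.156]
1.7 [ -1.298  11.825  15.801 438.172]
```

```bash
python3 -c "
from station import workorder,manip
print(manip.sense()['force'],manip.sense()['t']);print(workorder.sign_off())"
```

```text
[ 0.52100234 -0.24428374 -0.07664272] 22.3167
the job is handed in; nothing more can be done
None
```

The clamp is closed and the job is handed in at 22.3 s of the 64 s; sign-off gave no verdict.

**What I did:**
- I gripped the knob and swung the bar over the hole.
- I took the pin from the rack and tilted it 30° in the jaws against the deck's upper edge, because the tool can only point straight down.
- I pushed it through both holes and pressed it about 40 mm deep.
- The first turn, holding the paddle across its width, jammed after about 0.5 rad, with about 40 N at the wrist. I let go, regripped across the paddle's thickness, pressed and finished the quarter turn. When I let go, the pin sprang up.

**Last checks, from the camera images:**

| Check | Measured | Allowed |
|---|---|---|
| Tip depth below the deck | about 30 mm | 28 to 34.5 mm |
| Bar angle | about -0.02 rad (side view), about 0 (top view) | ±0.035 rad |
| Cross-bar short of square | 0.08 to 0.17 rad, depending on method and view | 0.25 rad |
| Robot | clear of everything, no contact force | touching nothing |

- **Disagreements:** the two views differ slightly on the bar angle. The cross-bar's angle is the least certain figure, because the paddle is only a few pixels wide.
- **Tip position:** the tip's distance from the hole's axis could not be seen directly. The paddle stood within about 1 pixel (roughly 2 mm) of where an upright pin would show it.
- **Other parts:** the areas of the picture around the flange, the calliper and the round-headed pin match the first picture.

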